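# Draw the measuring board out from under the lunch tins

## Robot

A 6-joint arm with a two-finger parallel gripper is mounted at the origin on the work surface. World frame = base frame: x ahead of the robot, y to its left, z up, the work surface at z = 0. Lengths are in m, angles in rad, forces in N, time in s.
With the tool pointing down it reaches from about 0.35 to 0.775 m from the base axis. Payload 7.3 kg.
Tool frame: the origin (TCP) lies on the centre line of the jaws, within the pads' length; the fingertips stand 17 mm ahead of it and the grasp point (between the pads) lies 2 mm behind it (robot.tip_extent is the distance from the TCP to the fingertips, in m); z points along the fingers, y is the line along which they close (so a half turn about z gives the same grasp; the last joint's range is limited). The gripper opens to 92 mm and grips with 3 to 60 N. Pads are 19 mm wide; open, the fingers measure 130 mm over their backs; the gripper's body (75 mm by 190 mm) begins 47 mm behind the grasp point.
Start: joints at [1.182, 0.342, 1.524, -0, 1.275, -0.146], TCP at [0.126, 0.51, 0.244] pointing down, gripper open.
Joint ranges: [-2.53, 2.53], [-0.77, 2.02], [0.04, 2.7], [-1, 4.14], [0.28, 2.66], [-3.11, 3.11]. Speed limits (rad/s): [2.57, 2.57, 3.14, 3.14, 3.14, 3.14].

## Interface

Orientations are given as [roll, pitch, yaw] about the fixed x, y, z axes, in that order (R = Rz(yaw) Ry(pitch) Rx(roll)).
In Python, from cell import robot gives the robot as it stands.
- The arm moves only by the tool step_arm, never from a script. Its argument "motion" is a list of rows, each a list of 2 entries, a list of its own where there are three numbers: the shift along the tool's x, y, z in units of 60 mm (1.0 is 60 mm), then the turn about the tool's z in rad. In form: [[[x, y, z], spin], ...]. A call has 1 to 10 rows; each row is the pose to reach, as a shift and turn from the pose commanded when the call began, along the tool's axes at that moment; what a row does not reach only later rows make up. A row lasts 1/8 s, in which the tool goes at most 62.5 mm and 10.7 degrees, less where a joint would pass 70% of its speed; a pose out of reach is approached as far as the arm can. A call with a gripper value outside its range is refused whole. "hand" is the closure in counts, from 0 (fully open) to 255 (shut), set as the call begins (left out, the last holds). The fingers move at their own pace and stop on an object; "squeeze" is the grip in N (left out, the last holds). Time passes only in rows, so rows that repeat a pose let the fingers close. It gives the time, the measured TCP pose, the force, the opening and the grip force at its end, in the units of the state.
- robot.observe(): the state, without advancing time (a new reading comes with each control period).
- robot.read_camera(name): name is "scene" or "top"; returns a dict with "pixels" (420x560x3 uint8, red, green, blue), "intrinsics" (3x3 intrinsics, pixels), "xyz" and "rotation" of the camera in the world. Camera axes: x right, y up, looking along -z (the intrinsics and any distortion apply to the point x, -y, -z); pixel columns grow to the right and rows downward; lengths in m; the calibration is good to about 2 mm. A picture is of the moment at which its call begins. There is no depth.
- robot.hand_in(): hands the job in; it is judged then, once.
The state is a dict: "time": time; "qpos": joint angles; "qvel": joint speeds; "joint_efforts": joint torques, N m; "tool_pos": TCP position; "tool_rot": TCP orientation; "contact_force": force on the tool from outside, world axes, zero at the start; "torque": the same for the moment, N m; "opening": finger opening in m; "grip_force": force on a finger pad.
Only numpy, scipy, OpenCV 4.12 (cv2) and the standard library are available. Lean on these libraries where they do the work, as an engineer would, in place of code of your own. Each camera call takes 0.05 s, during which the arm holds its last target. There are 200 camera calls.

## Task

The yellow fish-measuring board is trapped under the stack of lunch tins: draw it out along the counter by its black handle, under the little wooden rail that holds the tins back, so that the tins and the reel on them settle onto the counter still standing in their stack; do not touch the stack. Then lay the board gently, right side up and flat on the floor of the green tackle tray's long compartment, and let go of it. Leave the other things on the counter alone.

Things in the scene. Friction and masses are not known exactly. Their poses are not given: they have to be found in the camera images.
- board_grip (a point): Centre of the black handle of the loose yellow fish-measuring board, 9 mm above its underside. Handle: 70 mm long (x), 26 wide (y), 18 high, underside level with the board's, standing free on the robot's side of the rail. x points along the board to its far end, z up.
- board_mid (a point): Middle of the board's 190 mm length (60 mm from the handle's centre along x), on its centre line, 3 mm above its underside; same axes. The yellow plate is 125 mm long, 64 wide, 6 thick. The board weighs about 90 g; its centre of mass lies about 5 mm nearer the handle than this.
- board_tail (a point): Centre of the far end edge of the board's plate (155 mm from the handle's centre along x), 3 mm above its underside. At the start it lies under the tins. Same axes.
- rail: Fixed wooden rail. Origin on the counter 65 mm in front of its front face, about under the handle's centre at the start; x points from there square to the rail, to the stack. Bar at x 65 to 79 mm, 15 to 35 mm above the counter, between posts 158 mm apart in the clear. The plate passes beneath, the tins do not and stop against it. The board's x may be up to 0.06 rad off the rail's.
- tray: Green plastic tackle tray, fixed to the counter. Origin on the counter under the centre of its long compartment, z up. The long compartment is 280 mm (x) by 150 mm (y) inside; its floor is 5 mm and its rim 30 mm above the counter, walls 5 mm. Beyond its +x end is a row of small compartments 45 mm deep.
- tin_low_c (a point): Centre of the lower of two closed round aluminium lunch-carrier tins, each 102 mm in diameter, 40 mm high, about 85 g, loose. It stands on the board's plate behind the rail, z along its axis. When the board is drawn out it first slides a few mm up to the rail, then drops 6 mm onto the counter.
- tin_high_c (a point): Centre of the upper tin, standing loose on the lower one, z along its axis.
- reel: Grey plastic fishing reel spool lying flat and loose on the upper tin; 60 mm in diameter, 26 mm high, 50 g; origin at the centre of its underside, z along its axis. Top of the stack at the start: 112 mm above the counter.
- stick_a: Red wooden float stick, 150 mm long (x), 20 mm high, loose on the counter; leave alone. Origin under the middle of its length.
- stick_b: Orange float stick, the same size; leave alone.
- opener: Stainless bottle opener, 110 mm long (x), 5 mm thick, loose on the counter; leave alone. Origin under its middle.
- mug: Blue mug, 80 mm in diameter, 85 mm high; leave alone. Origin at the centre of its underside.
- bottle: Green bottle, 68 mm in diameter, 190 mm high; leave alone. Origin at the centre of its underside.

How it is judged:
On the way:
1. the board lies or hangs wholly in front of the rail, clear of the stack, and the tins and reel stand in their stack (x of board_tail in the frame of rail below 0.06 m and angle between each of tin_low_c, tin_high_c, reel's own z axis and vertical below 0.12 rad and horizontal distance between tin_low_c and tin_high_c below 0.02 m and horizontal distance between tin_high_c and reel below 0.03 m), for 0.2 s.
At the end, for the whole second after the job is handed in: Board released, at rest, right side up and flat (0.06 rad) on the floor of the long compartment; lower tin on the counter behind the rail, upper tin on it (within 20 mm of centred), reel on that (within 30 mm), all upright within 0.12 rad and at rest (x of board_mid in the frame of tray between -0.055 and 0.055 m and y of board_mid in the frame of tray between -0.055 and 0.055 m and y of board_grip in the frame of tray between -0.07 and 0.07 m and z of board_mid in the frame of tray below 0.013 m and angle between board_mid's own z axis and vertical below 0.06 rad and linear speed of each of board, tin_low, tin_high, reel below 0.02 m/s and angle between each of tin_low_c, tin_high_c, reel's own z axis and vertical below 0.12 rad and horizontal distance between tin_low_c and tin_high_c below 0.02 m and horizontal distance between tin_high_c and reel below 0.03 m and height (world z) of tin_low_c below 0.024 m and horizontal distance between tin_low_c and rail below 0.18 m and x of tin_low_c in the frame of rail above 0.12 m); the robot touches nothing.
It fails at once if a tin or the reel is tipped by more than 0.4 rad (angle between any of tin_low_c, tin_high_c, reel's own z axis and vertical above 0.4 rad).
It fails at once if a tin or the reel is moved more than 50 mm from its place (distance of any of tin_low_c, tin_high_c, reel from where it was at the start of the episode above 0.05 m).
It fails at once if the robot pushes against a tin or the reel (more than 2 N) (contact force between any of the arm, the fingers and tin_low above 2 N or contact force between any of the arm, the fingers and tin_high above 2 N or contact force between any of the arm, the fingers and reel above 2 N).
It fails at once if the board is dropped (falls free faster than 0.7 m/s, some 25 mm) (linear speed of board above 0.7 m/s and contact force between the fingers and board below 0.05 N).
It fails at once if the float sticks, opener, mug or bottle are moved more than 30 mm (distance of any of stick_a, stick_b, opener, mug, bottle from where it was at the start of the episode above 0.03 m).
It also fails if it takes over 58 s, if anything falls off the work surface, if the arm or the gripper's body presses on something with over 40 N, if the wrist force passes 120 N, or if a joint passes its speed limit or range.

## Working session

There is one attempt and no reset: what is moved stays moved. The work goes in short steps, Python scripts to look and compute and a tool call to move; the robot and the scene stay as the last step left them, time stands still between calls to the robot, and variables do not carry over. Pictures are saved under pics/ and viewed, at most 11 in all, crops included, and the job is handed in when it is done.

Besides the shell and the picture viewer there is one more tool, called after ">>>" as name(argument=value, ...) on one line, values as JSON. step_arm: Moves the arm, as the interface text tells. Its arguments: {"type":"object","properties":{"motion":{"type":"array"},"hand":{"type":"number"},"squeeze":{"type":"number"}},"required":["motion"]}

```bash
mkdir -p pics
python3 - <<'E'
from cell import robot
import cv2,numpy as np,json
for n in("scene","top"):
    c=robot.read_camera(n); cv2.imwrite(f"pics/{n}0.png",cv2.cvtColor(np.array(c["pixels"]),cv2.COLOR_RGB2BGR))
    print(n,np.round(c["intrinsics"],1).tolist(),np.round(c["xyz"],4).tolist(),np.round(c["rotation"],4).tolist(),[k for k in c])
s=robot.observe();print(s)
E
```

```text
scene [[519.8, 0.0, 276.5], [0.0, 519.8, 209.9], [0.0, 0.0, 1.0]] [1.4439, 0.0453, 1.1314] [0.6381, -0.0133, 1.6487] ['pixels', 'intrinsics', 'xyz', 'rotation']
top [[410.4, 0.0, 280.0], [0.0, 410.4, 216.7], [0.0, 0.0, 1.0]] [0.3618, 0.0108, 1.3704] [0.2238, -0.0002, -1.5968] ['pixels', 'intrinsics', 'xyz', 'rotation']
{'time': 0.1, 'qpos': array([ 1.18200173e+00,  3.42627432e-01,  1.52491243e+00, -1.57282505e-05,
        1.27538065e+00, -1.46001970e-01]), 'qvel': array([-0.00150592, -0.00163395, -0.00281896,  0.00090303,  0.00098876,
        0.00091703]), 'joint_efforts': array([ 2.17971479e-03, -4.31993115e+01, -2.44697535e+01,  7.20071350e-02,
        5.25620522e-02, -7.40709766e-05]), 'tool_pos': array([0.12607432, 0.50929587, 0.2431309 ]), 'tool_rot': array([-3.14027674e+00, -1.78300216e-04,  2.89880450e+00]), 'contact_force': array([ 0.0646046 ,  0.10501346, -0.19727615]), 'torque': array([ 0.01041115, -0.04795206, -0.014697  ]), 'grip_force': 0.0, 'opening': 0.09136216237937739}
```

View pics/top0.png

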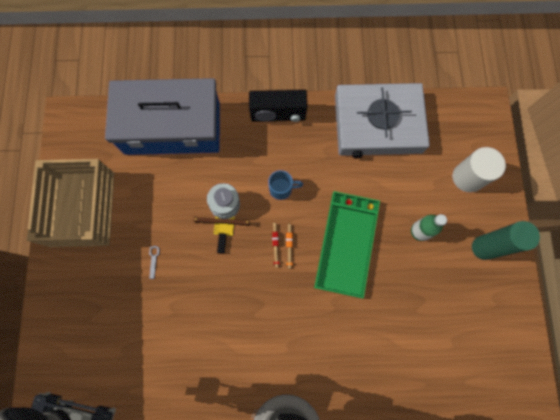

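View pics/scene0.png

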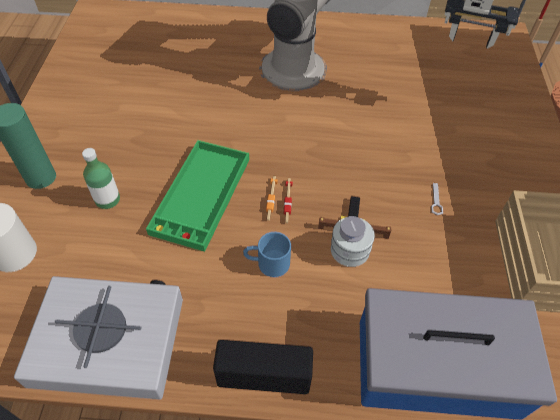

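The top view shows the handle at about (222,243), the rail from (195,220) to (258,223), the tray running (345,205) to (343,295), and the sticks at (277,245) and (290,245), between the handle and the tray. The scene view agrees, with the handle at about (353,208). I'll measure these next.

```bash
cat > h.py <<'E'
from cell import robot
import cv2,numpy as np
from scipy.spatial.transform import Rotation as R
def cam(n):
    c=robot.read_camera(n); return {k:np.array(v) for k,v in c.items()}
def Rm(c): return R.from_euler('xyz',c["rotation"]).as_matrix()
def ray(c,uv,z):
    uv=np.atleast_2d(np.array(uv,float)); K=c["intrinsics"]
    d=np.c_[(uv[:,0]-K[0,2])/K[0,0],-(uv[:,1]-K[1,2])/K[1,1],-np.ones(len(uv))]@Rm(c).T
    return c["xyz"]+d*((z-c["xyz"][2])/d[:,2])[:,None]
def proj(c,P):
    q=(np.atleast_2d(P)-c["xyz"])@Rm(c); K=c["intrinsics"]
    return np.c_[K[0,2]-K[0,0]*q[:,0]/q[:,2],K[1,2]+K[1,1]*q[:,1]/q[:,2]]
def blob(c,f,box):
    x0,y0,x1,y1=box; p=c["pixels"][y0:y1,x0:x1].astype(int); m=f(p[...,0],p[...,1],p[...,2]).astype(np.uint8)
    n,l,s,ce=cv2.connectedComponentsWithStats(m); k=1+s[1:,4].argmax()
    ys,xs=np.nonzero(l==k); return np.c_[xs+x0,ys+y0]
def bgr(c): return cv2.cvtColor(c["pixels"],cv2.COLOR_RGB2BGR)
def rect(c,px,z):
    P=ray(c,px,z)[:,:2]; (cx,cy),(w,h),a=cv2.minAreaRect((P*1000).astype(np.float32)); return np.round([cx,cy,w,h,a],1)
E
python3 - <<'E'
from h import *
t=cam("top");s=cam("scene")
blk=lambda r,g,b:(r<45)&(g<45)&(b<45)
for c,bx,nm in((t,(212,232,234,256),"t"),(s,(343,192,366,222),"s")):
    px=blob(c,blk,bx); print("handle",nm,len(px),rect(c,px,.018),px.min(0),px.max(0))
grn=lambda r,g,b:(g>r+40)&(g>b+30)
for c,bx,nm in((t,(310,185,390,305),"t"),(s,(140,135,255,250),"s")):
    px=blob(c,grn,bx); print("tray",nm,rect(c,px,.03),rect(c,px,.005))
a=cv2.resize(bgr(t)[185:260,185:305],None,fx=6,fy=6,interpolation=cv2.INTER_CUBIC)
b=cv2.resize(bgr(s)[165:265,255:395],None,fx=5,fy=5,interpolation=cv2.INTER_CUBIC)
cv2.imwrite("pics/a1.png",a);cv2.imwrite("pics/b1.png",b)
E
```

```text
handle t 110 [583.3 198.5  20.7  57.9  84.1] [218 235] [225 252]
handle s 167 [588.7 201.4  24.1  63.8  83.5] [349 197] [359 216]
tray t [ 572.3 -217.6  159.5  329.6   76.2] [ 576.2 -221.9  162.5  335.7   76.2]
tray s [ 582.9 -213.8  169.4  346.3   76.3] [ 563.4 -219.7  173.2  354.2   76.3]
```

View pics/a1.png

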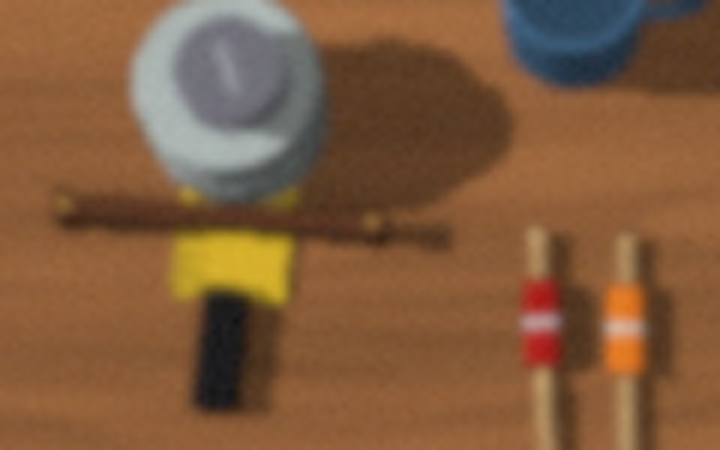

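View pics/b1.png

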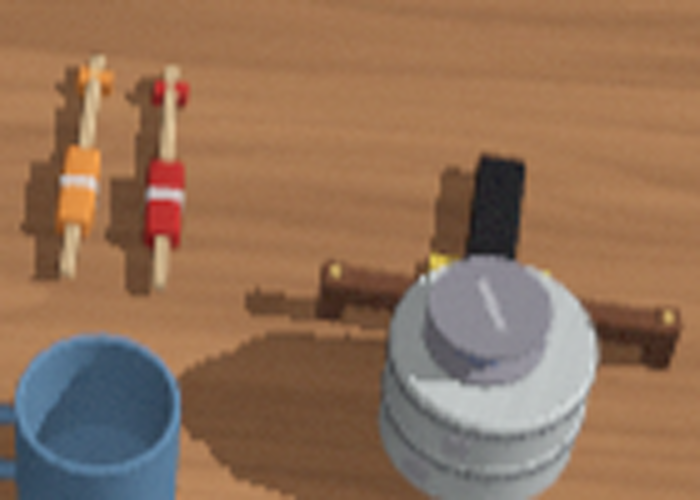

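The top crop shows the handle corners at (207,292), (248,292), (238,410) and (193,405), and the rail post dots at (65,205) and (375,222). In the scene crop the dots are at (335,270) and (668,317), and the handle's near end runs from (483,155) to (524,160).

Run:
```python
from h import *
t=cam("top");s=cam("scene")
A=lambda l:np.array(l)/6+[185,185]-.4
B=lambda l:np.array(l)/5+[255,165]-.4
np.set_printoptions(precision=1,suppress=True)
print("handle t",ray(t,A([(207,292),(248,292),(238,410),(193,405)]),.018)[:,:2]*1000)
print("handle s near",ray(s,B([(483,155),(524,160)]),.018)[:,:2]*1000)
print("handle s far/visible",ray(s,B([(470,250),(514,258)]),.018)[:,:2]*1000)
for z in(.035,.04): print("posts",ray(t,A([(65,205),(375,222)]),z)[:,:2]*1000,ray(s,B([(335,270),(668,317)]),z)[:,:2]*1000)
print("plate front edge t",ray(t,A([(172,297),(290,303)]),.006)[:,:2]*1000)
print("reel t",ray(t,A([(230,72)]),.112)[:,:2]*1000,"s",ray(s,B([(490,305)]),.112)[:,:2]*1000)
print("uppertin t",ray(t,A([(224,94)]),.086)[:,:2]*1000)
print("sticks t",ray(t,A([(543,320),(627,327)]),.02)[:,:2]*1000,"s",ray(s,B([(166,205),(78,190)]),.02)[:,:2]*1000)
q=robot.observe(); print(q["tool_pos"]*1000)
```

```text
handle t [[618.  207.8]
 [617.4 185. ]
 [551.3 190.3]
 [554.7 215.1]]
handle s near [[553.1 195. ]
 [554.6 217.3]]
handle s far/visible [[618.2 187.7]
 [621.4 210.9]]
posts [[666.  284.6]
 [651.8 112.5]] [[649.8 115.4]
 [664.6 286.9]]
posts [[664.8 283.5]
 [650.7 112.1]] [[653.4 115.1]
 [668.1 285.8]]
plate front edge t [[617.9 229.3]
 [612.8 162.9]]
reel t [[718.4 182.8]] s [[719.7 185.1]]
uppertin t [[713.5 189.5]]
sticks t [[596.9  20.8]
 [591.8 -25.8]] s [[604.   24.9]
 [598.  -23. ]]
[126.2 509.5 243.5]
```

```bash
cat >> h.py <<'E'
def go(p,yaw):
    o=robot.observe(); T=R.from_euler('xyz',o["tool_rot"]); y0=o["tool_rot"][2]
    print("t",round(o["time"],2),"at",np.round(o["tool_pos"]*1000,1),"yaw",round(y0,4),"shift",np.round(T.inv().apply(np.array(p)-o["tool_pos"])/.06,3),"spin",round(-((yaw-y0+np.pi)%(2*np.pi)-np.pi),3))
E
python3 -c "
from h import *
go([.586,.201,.13],np.pi-.095)"
```

```text
t 0.3 at [126.2 509.5 243.5] yaw 2.8988 shift [-8.675 -3.147  1.893] spin -0.148
```

>>> step_arm(motion=[[[-0.7,-0.25,0.1],-0.02],[[-1.6,-0.58,0.3],-0.05],[[-2.5,-0.91,0.5],-0.08],[[-3.4,-1.24,0.7],-0.11],[[-4.3,-1.56,0.9],-0.148],[[-5.2,-1.89,1.1],-0.148],[[-6.1,-2.2,1.3],-0.148],[[-7.0,-2.54,1.5],-0.148],[[-7.9,-2.87,1.7],-0.148],[[-8.675,-3.147,1.893],-0.148]], hand=0, squeeze=50)

```text
time: 1.55
tool_pos: [0.5877, 0.1997, 0.1296]
tool_rot: [3.141, 0.0, 3.046]
contact_force: [0.4, 1.9, 0.1]
opening: 0.0918
grip_force: 0.0
```

>>> step_arm(motion=[[[0,0,0],0],[[0,0,0],0]])

```text
time: 1.8
tool_pos: [0.5855, 0.2013, 0.1298]
tool_rot: [3.142, -0.001, 3.046]
contact_force: [0.2, 0.0, -0.9]
opening: 0.0919
grip_force: 0.0
```

Run:
```python
from h import *
t=cam("top");s=cam("scene")
go([.586,.201,.021],np.pi-.095)
a=cv2.resize(bgr(t)[190:260,175:265],None,fx=5,fy=5,interpolation=cv2.INTER_CUBIC)
b=cv2.resize(bgr(s)[160:240,310:400],None,fx=5,fy=5,interpolation=cv2.INTER_CUBIC)
cv2.imwrite("pics/c2.png",np.vstack([np.hstack([a,np.zeros((350,0,3),np.uint8)])])) 
h=max(a.shape[0],b.shape[0]); o=np.zeros((h,a.shape[1]+b.shape[1],3),np.uint8); o[:a.shape[0],:a.shape[1]]=a; o[:b.shape[0],a.shape[1]:]=b
o=o[:, :]; o=cv2.resize(o,(800,int(o.shape[0]*800/o.shape[1]))); cv2.imwrite("pics/c2.png",o)
```

```text
t 1.9 at [585.2 202.1 130.5] yaw 3.048 shift [-0.015 -0.018  1.826] spin 0.001
```

View pics/c2.png

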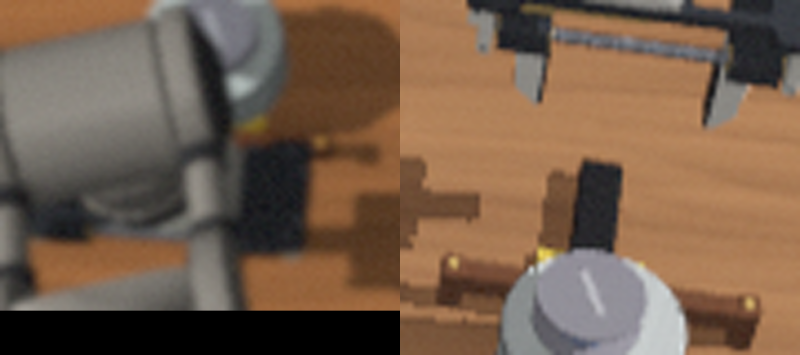

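In the scene view the open fingers straddle the handle, at about (540,100) and (710,125) with the handle at (600,165). I'll descend in stages and watch the force.

>>> step_arm(motion=[[[0,-0.01,0.4],0],[[0,-0.01,0.8],0],[[0,-0.01,1.2],0],[[0,-0.01,1.5],0],[[0,-0.01,1.7],0],[[0,-0.01,1.8],0],[[0,-0.01,1.8],0]])

```text
time: 2.78
tool_pos: [0.586, 0.2007, 0.0222]
tool_rot: [3.141, 0.0, 3.047]
contact_force: [-0.9, -0.9, -0.1]
opening: 0.0919
grip_force: 0.0
```

Run:
```python
from h import *
s=cam("scene")
go([.586,.201,.021],np.pi-.095)
print(robot.observe()["contact_force"])
cv2.imwrite("pics/d.png",cv2.resize(bgr(s)[140:270,300:440],None,fx=4.5,fy=4.5,interpolation=cv2.INTER_CUBIC))
```

```text
t 2.83 at [586.3 200.7  22.6] yaw 3.0468 shift [0.005 0.005 0.026] spin 0.0
[-0.04712155 -0.69485929 -0.07861806]
```

View pics/d.png

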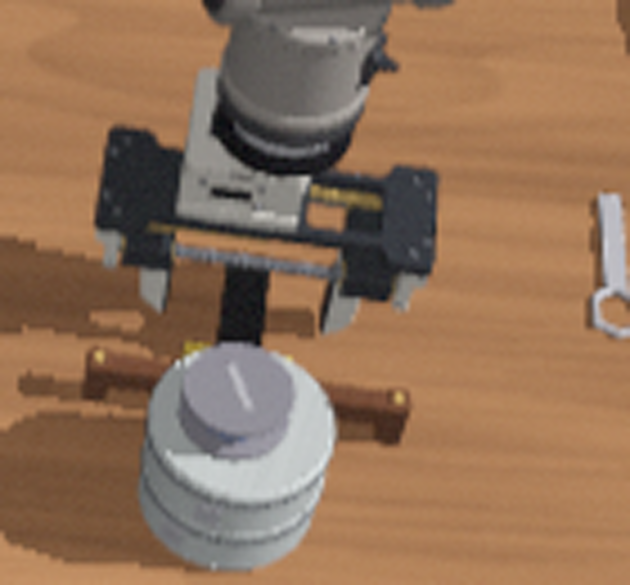

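The fingers straddle the handle evenly: inner edges at about x 165 and 325, handle at x 243, and the stack is clear. I'll close now.

>>> step_arm(motion=[[[0,0,0.02],0],[[0,0,0.02],0],[[0,0,0.02],0],[[0,0,0.02],0],[[0,0,0.02],0],[[0,0,0.02],0]], hand=255, squeeze=40)

```text
time: 3.58
tool_pos: [0.586, 0.2006, 0.0209]
tool_rot: [3.142, 0.0, 3.047]
contact_force: [0.1, -0.1, -0.1]
opening: 0.0364
grip_force: 0.0
```

>>> step_arm(motion=[[[0,0,0],0],[[0,0,0],0],[[0,0,0],0],[[0,0,0],0]])

```text
time: 4.08
tool_pos: [0.586, 0.2006, 0.0209]
tool_rot: [3.142, 0.0, 3.047]
contact_force: [0.1, -0.9, -0.5]
opening: 0.0257
grip_force: 40.0
```

Gripped at 26 mm, which matches the handle. I'll draw it slowly along tool +x.

>>> step_arm(motion=[[[0.03,0,0],0],[[0.07,0,0],0],[[0.11,0,0],0],[[0.16,0,0],0],[[0.22,0,0],0],[[0.28,0,0],0],[[0.34,0,0],0],[[0.4,0,0],0],[[0.45,0,0],0],[[0.5,0,0],0]])

```text
time: 5.32
tool_pos: [0.5561, 0.2035, 0.021]
tool_rot: [3.141, 0.0, 3.047]
contact_force: [2.9, 0.2, -1.6]
opening: 0.0258
grip_force: 40.0
```

Run:
```python
from h import *
s=cam("scene"); o=robot.observe(); print(o["contact_force"],o["opening"],o["grip_force"],o["tool_pos"])
cv2.imwrite("pics/e.png",cv2.resize(bgr(s)[140:270,300:440],None,fx=4.5,fy=4.5,interpolation=cv2.INTER_CUBIC))
```

```text
[2.47099386 0.23794062 0.37817623] 0.025508344538638327 39.97529447078705 [0.55567561 0.20352594 0.02096127]
```

View pics/e.png

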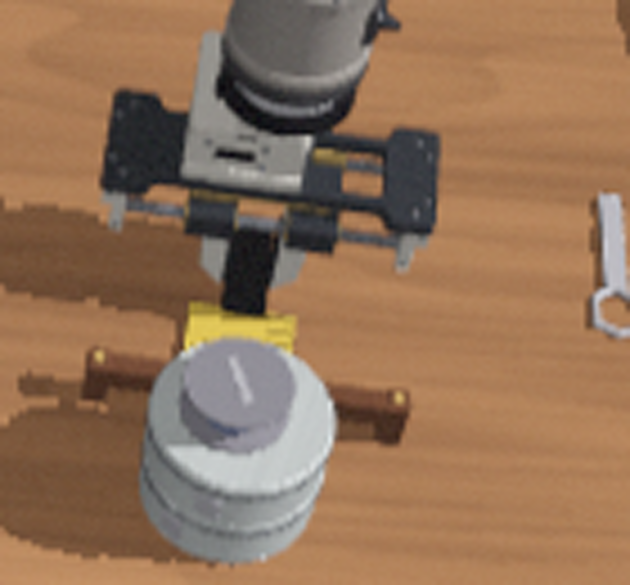

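The stack stands upright against the rail, the yellow plate is emerging at about (240,325), and the pull force is about 2.5 N. I'll keep drawing.

>>> step_arm(motion=[[[0.06,0,0],0],[[0.12,0,0],0],[[0.18,0,0],0],[[0.24,0,0],0],[[0.3,0,0],0],[[0.36,0,0],0],[[0.42,0,0],0],[[0.48,0,0],0],[[0.54,0,0],0],[[0.6,0,0],0]])

```text
time: 6.62
tool_pos: [0.52, 0.2069, 0.0209]
tool_rot: [3.142, -0.0, 3.047]
contact_force: [1.4, -0.8, 0.5]
opening: 0.0256
grip_force: 40.0
```

>>> step_arm(motion=[[[0.06,0,0],0],[[0.12,0,0],0],[[0.18,0,0],0],[[0.24,0,0],0],[[0.3,0,0],0],[[0.36,0,0],0],[[0.42,0,0],0],[[0.48,0,0],0],[[0.54,0,0],0],[[0.6,0,0],0]])

```text
time: 7.88
tool_pos: [0.4842, 0.2103, 0.0209]
tool_rot: [3.142, -0.0, 3.047]
contact_force: [-0.5, 0.3, -0.7]
opening: 0.0256
grip_force: 40.0
```

>>> step_arm(motion=[[[0.08,0,0],0],[[0.16,0,0],0],[[0.24,0,0],0],[[0.32,0,0],0],[[0.4,0,0],0],[[0.45,0,0],0],[[0.45,0,0],0]])

```text
time: 8.75
tool_pos: [0.4573, 0.2129, 0.021]
tool_rot: [3.142, -0.0, 3.047]
contact_force: [-0.2, 0.6, -1.1]
opening: 0.0253
grip_force: 40.0
```

Run:
```python
from h import *
s=cam("scene"); t=cam("top"); o=robot.observe(); print(o["contact_force"],o["opening"],o["tool_pos"])
a=cv2.resize(bgr(s)[130:270,290:430],None,fx=3.8,fy=3.8,interpolation=cv2.INTER_CUBIC); b=cv2.resize(bgr(t)[180:320,185:255],None,fx=3.8,fy=3.8,interpolation=cv2.INTER_CUBIC)
cv2.imwrite("pics/f.png",np.hstack([a,b]))
# tray from green floor and rim
grn=lambda r,g,b:(g>r+40)&(g>b+30)
px=blob(t,grn,(310,185,390,305)); print("tray",rect(t,px,.03))
def model(cx,cy,yaw):
    u=np.array([np.cos(yaw),np.sin(yaw)]);v=np.array([-u[1],u[0]])
    return [np.r_[np.array([cx,cy])+a*u+b*v,.03] for a,b in((-.145,-.08),(-.145,.08),(.195,.08),(.195,-.08))]
M=model(.550,-.211,-.241)
for c,n in((t,"t"),(s,"s")):
    im=bgr(c); im=cv2.resize(im,None,fx=3,fy=3,interpolation=cv2.INTER_CUBIC); cv2.polylines(im,[np.round(proj(c,M)*3+1).astype(np.int32)],True,(0,0,255),1)
    x=(300,180,400,310) if n=="t" else (140,130,260,260)
    globals()[n+"i"]=im[x[1]*3:x[3]*3,x[0]*3:x[2]*3]
cv2.imwrite("pics/g.png",np.hstack([ti,si]))
```

```text
[-0.468191   -0.42505692 -0.4918567 ] 0.025695812604064935 [0.4576053  0.21285349 0.02095198]
tray [ 572.9 -217.8  159.7  328.5   76.4]
```

View pics/f.png

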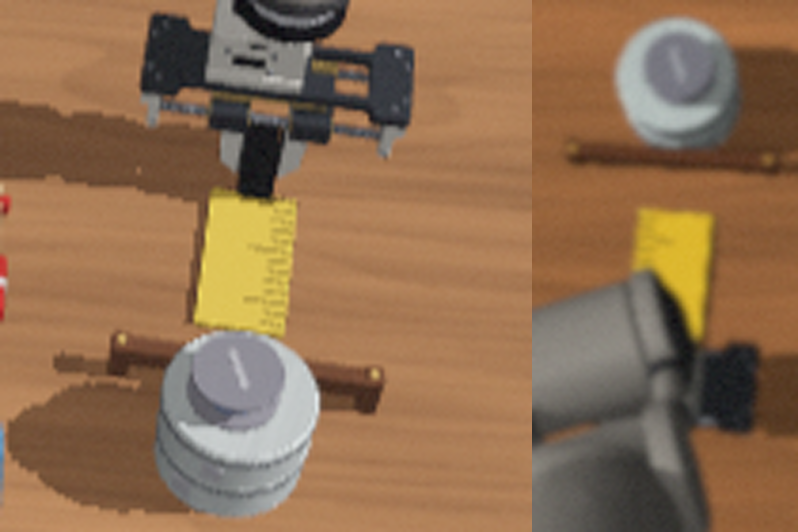

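View pics/g.png

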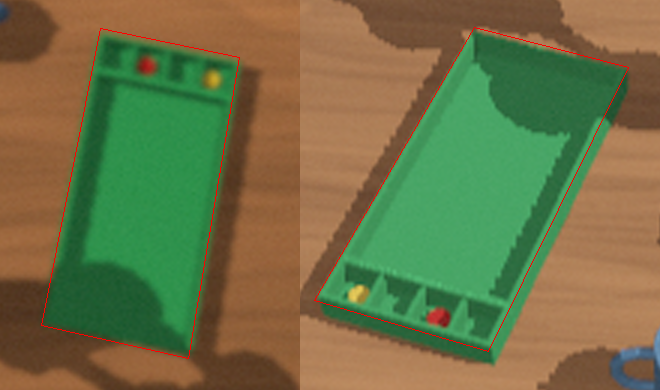

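The stack stands on the counter and the board is drawn fully clear: its tail is at about (245,330), in front of the rail. The tray outline also fits in both views. Next I'll lift and carry.

>>> step_arm(motion=[[[0,0,-0.1],0],[[0,0,-0.25],0],[[0,0,-0.45],0],[[0,0,-0.65],0],[[0,0,-0.85],0],[[0,0,-1.0],0],[[0,0,-1.1],0],[[0,0,-1.1],0]])

```text
time: 9.85
tool_pos: [0.4577, 0.2129, 0.0873]
tool_rot: [3.141, 0.001, 3.047]
contact_force: [-0.9, -0.1, -1.4]
opening: 0.0254
grip_force: 40.0
```

```bash
python3 -c "
from h import *
o=robot.observe();print(o['contact_force'],o['torque'],o['opening'])
go([.492,-.197,.087],np.pi-.241)"
```

```text
[-0.89928486 -0.12329421 -1.44499641] [0.01080843 0.03443362 0.04148822] 0.025439763272116434
t 9.85 at [457.7 212.9  87.3] yaw 3.0468 shift [-1.215e+00 -6.746e+00  4.000e-03] spin 0.146
```

>>> step_arm(motion=[[[-0.05,-0.3,0],0.01],[[-0.15,-0.85,0],0.03],[[-0.29,-1.6,0],0.05],[[-0.44,-2.45,0],0.07],[[-0.59,-3.3,0],0.09],[[-0.74,-4.1,0],0.11],[[-0.88,-4.9,0],0.13],[[-1.0,-5.6,0],0.146],[[-1.12,-6.2,0],0.146],[[-1.19,-6.6,0],0.146]])

```text
time: 11.1
tool_pos: [0.4902, -0.1907, 0.0864]
tool_rot: [-3.142, -0.001, 2.899]
contact_force: [-0.1, 0.6, -0.8]
opening: 0.0257
grip_force: 40.0
```

>>> step_arm(motion=[[[0,-0.13,0],0],[[0,-0.15,0],0],[[0,-0.15,0],0]])

```text
time: 11.48
tool_pos: [0.4886, -0.1961, 0.0868]
tool_rot: [3.141, -0.001, 2.901]
contact_force: [-0.7, -0.1, -1.3]
opening: 0.0257
grip_force: 40.0
```

Run:
```python
from h import *
s=cam("scene"); t=cam("top"); go([.492,-.197,.026],np.pi-.241); print(robot.observe()["opening"])
a=cv2.resize(bgr(s)[110:260,140:280],None,fx=3.2,fy=3.2,interpolation=cv2.INTER_CUBIC); b=cv2.resize(bgr(t)[180:330,300:400],None,fx=3.2,fy=3.2,interpolation=cv2.INTER_CUBIC)
cv2.imwrite("pics/i.png",np.hstack([a,b]))
```

```text
t 11.57 at [ 489.  -196.    86.9] yaw 2.9018 shift [-0.053 -0.004  1.016] spin 0.001
0.025584955640190605
```

View pics/i.png

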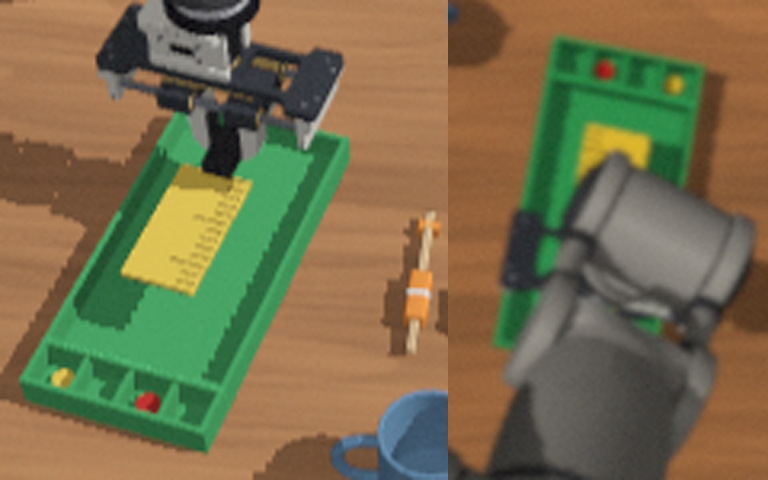

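The board hangs over the long compartment and parallel to it, with the handle at about (222,150) and the plate within the walls. I'll lower it slowly.

>>> step_arm(motion=[[[-0.05,0,0.2],0],[[-0.05,0,0.4],0],[[-0.05,0,0.6],0],[[-0.05,0,0.75],0],[[-0.05,0,0.85],0],[[-0.05,0,0.92],0],[[-0.05,0,0.97],0],[[-0.05,0,0.99],0],[[-0.05,0,1.01],0],[[-0.05,0,1.01],0]])

```text
time: 12.82
tool_pos: [0.492, -0.1976, 0.0264]
tool_rot: [3.142, 0.0, 2.901]
contact_force: [-0.5, 0.2, -0.9]
opening: 0.0251
grip_force: 40.0
```

>>> step_arm(motion=[[[0,0,0.01],0],[[0,0,0.015],0],[[0,0,0.015],0]])

```text
time: 13.2
tool_pos: [0.492, -0.1977, 0.0259]
tool_rot: [-3.142, 0.0, 2.901]
contact_force: [-1.5, 0.6, 5.7]
opening: 0.0257
grip_force: 40.0
```

>>> step_arm(motion=[[[0,0,0],0],[[0,0,0],0],[[0,0,0],0],[[0,0,0],0],[[0,0,0],0],[[0,0,0],0]], hand=120)

```text
time: 13.95
tool_pos: [0.4919, -0.1976, 0.0254]
tool_rot: [3.141, 0.0, 2.901]
contact_force: [0.4, -1.0, 0.1]
opening: 0.0485
grip_force: 0.0
```

Contact showed at 5.7 N, and the board is released. I'll retreat upward, then back toward the robot to clear the view.

>>> step_arm(motion=[[[0,0,-0.2],0],[[0,0,-0.5],0],[[0,0,-1.0],0],[[0,0,-1.6],0],[[0,0,-2.3],0],[[0,0,-3.0],0],[[0.5,0,-3.4],0],[[1.0,0,-3.4],0],[[1.3,0,-3.4],0],[[1.3,0,-3.4],0]])

```text
time: 15.2
tool_pos: [0.4156, -0.1788, 0.2305]
tool_rot: [-3.141, 0.001, 2.9]
contact_force: [0.8, -0.1, 0.8]
opening: 0.0489
grip_force: 0.0
```

Run:
```python
from h import *
s=cam("scene"); t=cam("top"); print(robot.observe()["time"])
cv2.imwrite("pics/j.png",cv2.resize(bgr(s)[110:280,140:410],(800,504),interpolation=cv2.INTER_CUBIC))
blk=lambda r,g,b:(r<45)&(g<45)&(b<45); yel=lambda r,g,b:(r>150)&(g>120)&(b<90)
f=yel; px=blob(s,f,(165,150,235,215)); print("plate s",len(px),rect(s,px,.011))
```

```text
15.3
plate s 841 [ 583.9 -217.6   65.2  125.9   75.8]
```

View pics/j.png

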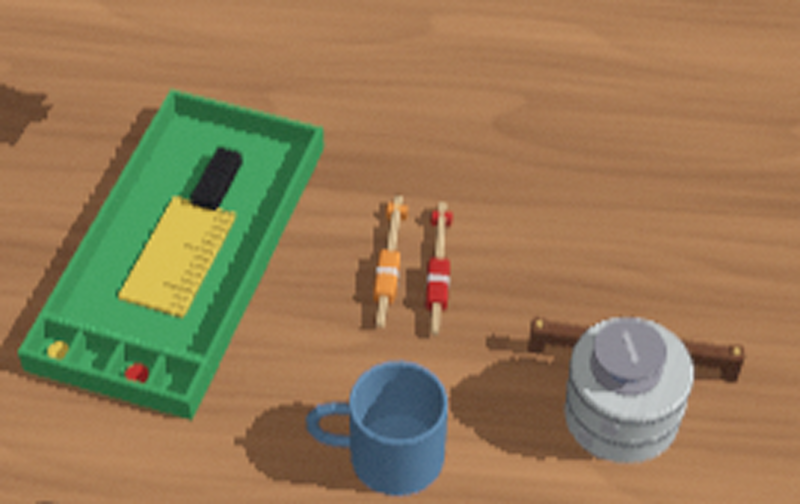

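The board lies flat in the compartment: the plate measures 65 x 126 mm at floor height and its middle is about 2 mm from the compartment centre. The stack stands at about (628,390) and the other things are in place.

```bash
python3 -c "
from cell import robot
print(robot.hand_in())"
```

```text
the job is handed in; nothing more can be done
None
```

I drew the board out, laid it flat in the tray's long compartment and let go; in the last picture the tins and reel were still stacked behind the rail. I handed the job in at about 15 s, and the hand-in call returned no verdict.

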